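# Check in two specimen bottles and show their slide to the label reader

### The arm

A 7-joint arm with a two-finger parallel gripper is mounted at the origin on a cart in front of the work surface, level with it; the furniture and walls round the work are solid. World frame = base frame: x ahead of the robot, y to its left, z up, the work surface at z = 0. Lengths are in m, angles in rad, forces in N, time in s.
With the tool pointing down it reaches from about 0.35 to 0.9 m from the base axis. Payload 8.1 kg.
Tool frame: the origin (TCP) lies between the finger pads, 19 mm behind the fingertips; this is the grasp point; z points along the fingers, y is the line along which they close (so a half turn about z gives the same grasp; the last joint's range is limited). The gripper opens to 92 mm and grips with 3 to 60 N. Pads are 19 mm wide; open, the fingers measure 130 mm over their backs; the gripper's body (75 mm by 190 mm) begins 47 mm behind the grasp point.
Start: joints at [1.063, 0.434, 0.025, 1.573, -0.012, 1.134, -0.075], TCP at [0.246, -0.575, 0.246] pointing down, gripper open.
Joint ranges: [-2.62, 2.62], [-0.44, 2.09], [-1.27, 1.32], [0.08, 2.57], [-1.32, 4.46], [0.12, 2], [-2.74, 2.74]. Speed limits (rad/s): [2.22, 2.22, 3.01, 3.01, 3.14, 3.14, 3.14].

### API

Orientations are given as a rotation vector (axis times angle).
In Python, from cell import arm gives the robot as it stands.
- The arm moves only by the tool carry_out, never from a script. Its arguments are lists of equal length, an entry for each row: "claw": the finger opening in cm, from 0 to 9.18; "delta_pos": the shift along the tool's x, y, z in cm, a list of three; "angular": the turn, a rotation vector about the tool's x, y, z in rad, a list of three. In form: {"claw": [claw, ...], "delta_pos": [[dx, dy, dz], ...], "angular": [[ax, ay, az], ...]}. A call has 1 to 20 rows; each row shifts and turns the commanded pose from where the row before left it, along the tool's axes as they then stand; what a row does not reach is not made up. A row lasts 1/10 s, in which the tool goes at most 50 mm and 8.59 degrees, less where a joint would pass 70% of its speed; a pose out of reach is approached as far as the arm can. A call with a gripper value outside its range is refused whole. The fingers move at their own pace and stop on an object; "force" is the grip in N (left out, the last holds). Time passes only in rows, so rows that do not move let the fingers close. It gives the time, the measured TCP pose, the force, the opening and the grip force at its end, in the units of the state.
- arm.observe(): the state, without advancing time (a new reading comes with each control period).
- arm.get_image(name): name is "side" or "top" or "wrist"; returns a dict with "frame" (400x640x3 uint8, red, green, blue), "mtx" (3x3 intrinsics, pixels), "T" (4x4, takes a point from camera to world coordinates). Camera axes: x right, y down, z forward; pixel columns grow to the right and rows downward; lengths in m; the calibration is good to about 2 mm. A picture is of the moment at which its call begins. There is no depth.
- arm.sign_off(): hands the job in; it is judged then, once.
Trained networks look in a picture, given as the dict that the camera call returned (one of the last four; its "shot" number tells which), for a name from the list of things; names that differ only in an ending like _2 or _b are one class to them, and where a whole thing is asked for, a point or a joint stands for the part that bears it (a point fixed in the world has none). Each returns a list of dicts, best first, with "conf" (0 to 1); they miss things now and then, are a little off and sometimes report something else, mostly with a low value. They report only what shows in the picture. A call takes as long as a camera call. They do not tell look-alikes from the thing itself.
- arm.look_for(label, picture): "centre" ([column, row] as shares, 0 to 1, of the picture: columns of its width, rows of its height, amid what is visible of it).
- arm.trace(label, picture): "region" (400x640 bool, what is visible of it) and "centre" ([column, row] as shares, 0 to 1, of the picture: columns of its width, rows of its height, amid what is visible of it).
- arm.place_of(label, picture): "centre" ([column, row] as shares, 0 to 1, of the picture: columns of its width, rows of its height: a listed point, or the origin of a listed thing).
The state is a dict: "clock": time; "joints": joint angles; "dq": joint speeds; "joint_efforts": joint torques, N m; "position": TCP position; "ee_rot": TCP orientation; "force": force on the tool from outside, world axes, zero at the start; "ft_torque": the same for the moment, N m; "width": opening from 0.0 (shut) to 1.0 (fully open); "gripper_force": force on a finger pad.
Only numpy, scipy, OpenCV 4.12 (cv2) and the standard library are available. Lean on these libraries where they do the work, as an engineer would, in place of code of your own. Each camera call takes 0.05 s, during which the arm holds its last target. There are 200 camera calls.

### The job

Check in the specimens: first stand the amber bottle and the white bottle upright in the blue divided crate, each in a cell of its own. Then take the slide out of its grey stand by its clear end (the frosted end is the one with the small corner notch; keep the fingers off it) and hold it up to the label reader with the label facing up into the red window, the label centred in front of the window, square to it and about 9 cm away. Finish while still holding it there, still and touching nothing else, and leave the beaker, the petri dish and the carton undisturbed.

Things in the scene. Friction and masses are not known exactly. Their poses are not given: they have to be found in the camera images.
- amber_bottle: loose amber screw-cap bottle with black cap, 46 mm diameter body up to 73 mm high, cap 33 mm diameter above it, 85 mm high in all, about 0.12 kg; origin at the centre of its underside, z up
- white_bottle: loose white screw-cap bottle with white cap, same size as the amber one (body 46 mm diameter to 73 mm, cap 33 mm diameter to 85 mm), about 0.09 kg; origin at the centre of its underside, z up
- crate: fixed blue open crate, 137 x 137 x 40 mm, walls, divider and floor 5 mm thick, 2 x 2 square cells 61 mm wide, two small lugs on its y sides; origin at the centre of its underside, z up, walls along its x and y
- cell0 (a point): centre of the floor of a crate cell (crate frame -33, +33 mm), 5 mm above the bench; axes as the crate
- cell1 (a point): centre of the floor of a crate cell (crate frame -33, -33 mm), 5 mm above the bench; axes as the crate
- cell2 (a point): centre of the floor of a crate cell (crate frame +33, +33 mm), 5 mm above the bench; axes as the crate
- cell3 (a point): centre of the floor of a crate cell (crate frame +33, -33 mm), 5 mm above the bench; axes as the crate
- stand: fixed grey block 130 x 60 x 21 mm with one lengthwise groove (11 mm wide, 114 mm long, 15 mm deep, its floor 6 mm above the bench); origin at the centre of its underside, x along the groove; it may be turned any way round
- slide: loose slide 110 x 9 x 50 mm, 0.06 kg, on edge in the groove, 35 mm showing. Origin: middle of its lower long edge; x to the frosted end, z up, y across. Clear green glass, metal edging, x -55 to +20 mm (hold here); frosted white +20 to +55. 10 mm notch in the upper frosted corner (+x, +z). Yellow barred label on the -y face of the frosted part: seen from there, notch upper right
- label (a point): centre of the label on the slide, at (37.5, -4.5, 20) mm in the slide frame; axes as the slide, so the label faces along -y
- reader: fixed label reader: steel foot 120 x 110 x 12 mm, a post of 20 mm diameter 40 mm behind the foot's centre, up to 350 mm high; origin at the centre of the foot's underside, front towards its -x
- reader_head: the reader's white head, 56 x 60 mm and 46 mm deep, fixed on the post; origin at the centre of its red window, 310 mm above the bench; z points straight out of the window, forward and 40 degrees below level, towards where the slide is to be shown; y is level
- glass_beaker: bystander: loose clear beaker, 45 mm diameter, 59 mm high; origin at the centre of its underside
- petri_dish: bystander: loose petri dish, 59 mm diameter, 15 mm high; origin at the centre of its underside
- carton_box: bystander: loose small carton, 62 x 132 x 58 mm; origin at the centre of its underside
Things that resemble listed ones, but are neither listed nor needed, are in the scene too. Leave any yellow look-alike of the amber_bottle alone.

How it is judged:
On the way, in this order (a step that is already met when the one before it is completed fails the run):
1. both bottles stand upright in cells of the crate, let go ((horizontal distance between amber_bottle and cell0 below 0.014 m or horizontal distance between amber_bottle and cell1 below 0.014 m or horizontal distance between amber_bottle and cell2 below 0.014 m or horizontal distance between amber_bottle and cell3 below 0.014 m) and height (world z) of each of amber_bottle, white_bottle below 0.01 m and angle between each of amber_bottle, white_bottle's own z axis and vertical below 0.12 rad and (horizontal distance between white_bottle and cell0 below 0.014 m or horizontal distance between white_bottle and cell1 below 0.014 m or horizontal distance between white_bottle and cell2 below 0.014 m or horizontal distance between white_bottle and cell3 below 0.014 m) and contact force between the fingers and amber_bottle below 0.1 N and contact force between the fingers and white_bottle below 0.1 N and linear speed of each of amber_bottle, white_bottle below 0.03 m/s), for 0.2 s.
2. the slide is lifted out of the stand in the fingers (height (world z) of slide above 0.04 m and contact force between the fingers and slide above 1 N), for 0.1 s.
At the end, for the whole second after the job is handed in: Bottles upright (7 deg) in crate cells, let go; slide held by its clear part (TCP at most 10 mm past its middle), over 100 mm up, still, off stand and reader; label faces the window and up (68 deg), square within 17 deg, within 20 mm of the window axis both ways, 60-120 mm away ((horizontal distance between amber_bottle and cell0 below 0.014 m or horizontal distance between amber_bottle and cell1 below 0.014 m or horizontal distance between amber_bottle and cell2 below 0.014 m or horizontal distance between amber_bottle and cell3 below 0.014 m) and height (world z) of each of amber_bottle, white_bottle below 0.01 m and angle between each of amber_bottle, white_bottle's own z axis and vertical below 0.12 rad and (horizontal distance between white_bottle and cell0 below 0.014 m or horizontal distance between white_bottle and cell1 below 0.014 m or horizontal distance between white_bottle and cell2 below 0.014 m or horizontal distance between white_bottle and cell3 below 0.014 m) and contact force between the fingers and amber_bottle below 0.1 N and contact force between the fingers and white_bottle below 0.1 N and x of label in the frame of reader_head between -0.02 and 0.02 m and y of label in the frame of reader_head between -0.02 and 0.02 m and z of label in the frame of reader_head between 0.06 and 0.12 m and angle between the y axis of slide and the z axis of reader_head, either way round below 0.3 rad and angle between slide's own y axis and vertical above 1.95 rad and contact force between the fingers and slide above 1 N and x of the grasp point in the frame of slide below 0.01 m and height (world z) of slide above 0.1 m and contact force between slide and reader below 0.1 N and contact force between slide and stand below 0.1 N and linear speed of slide below 0.03 m/s); the arm keeps its last pose, push and grip.
It fails at once if the beaker is moved more than 20 mm (distance of glass_beaker from where it was at the start of the episode above 0.02 m).
It fails at once if the petri dish is moved more than 20 mm (distance of petri_dish from where it was at the start of the episode above 0.02 m).
It fails at once if the carton is moved more than 20 mm (distance of carton_box from where it was at the start of the episode above 0.02 m).
It fails at once if the amber bottle is knocked over (angle between amber_bottle's own z axis and vertical above 0.7 rad).
It fails at once if the white bottle is knocked over (angle between white_bottle's own z axis and vertical above 0.7 rad).
It also fails if it takes over 62 s, if anything falls off the work surface, if the arm or the gripper's body presses on something with over 40 N, if the wrist force passes 120 N, or if a joint passes its speed limit or range.

## Working session

There is one attempt and no reset: what is moved stays moved. The work goes in short steps, Python scripts to look and compute and a tool call to move; the robot and the scene stay as the last step left them, time stands still between calls to the robot, and variables do not carry over. Pictures are saved under pics/ and viewed, at most 10 in all, crops included, and the job is handed in when it is done.

Besides the shell and the picture viewer there is one more tool, called as name(argument=value, ...) on one line, values as JSON. carry_out: Moves the arm, as the interface text tells. Its arguments: {"type":"object","properties":{"claw":{"type":"array","items":{"type":"number"}},"delta_pos":{"type":"array","items":{"type":"array","items":{"type":"number"}}},"angular":{"type":"array","items":{"type":"array","items":{"type":"number"}}},"force":{"type":"number"}},"required":["claw","delta_pos","angular"]}

```bash
mkdir -p pics; ls; cat > h.py <<'E'
import numpy as np, cv2
from scipy.spatial.transform import Rotation as R
from cell import arm
def ray(p,c):
    u=c[0]*640;v=c[1]*400
    d=p["T"][:3,:3]@np.linalg.solve(p["mtx"],[u,v,1]);return p["T"][:3,3],d
def onz(p,c,z):
    o,d=ray(p,c);return o+d*(z-o[2])/d[2]
def proj(p,X):
    x=p["T"][:3,:3].T@(np.asarray(X)-p["T"][:3,3]);q=p["mtx"]@x;return q[:2]/q[2]
def tri(rs):
    A=np.zeros((3,3));b=np.zeros(3)
    for o,d in rs:
        d=d/np.linalg.norm(d);M=np.eye(3)-np.outer(d,d);A+=M;b+=M@o
    return np.linalg.solve(A,b)
E
python3 - <<'E'
from h import *
np.set_printoptions(precision=3,suppress=True)
s=arm.observe();print(s)
ps={n:arm.get_image(n) for n in("top","side","wrist")}
for n,p in ps.items():
    cv2.imwrite(f"pics/{n}0.png",p["frame"][:,:,::-1]);print(n,p["T"][:3,3],p["T"][:3,2],p["mtx"][0,0])
cz=dict(amber_bottle=0,white_bottle=0,crate=0,cell0=.005,cell1=.005,cell2=.005,cell3=.005,stand=0,slide=.006,label=.026,reader=0,reader_head=.31,glass_beaker=0,petri_dish=0,carton_box=0)
for k,z in cz.items():
    for n in("top","side"):
        for r in arm.place_of(k,ps[n])[:3]:
            print(k,n,round(r["conf"],2),np.round(np.array(r["centre"])*[640,400]),onz(ps[n],r["centre"],z))
E
```

```text
pics
{'clock': 0.0, 'joints': array([ 1.063,  0.435,  0.025,  1.574, -0.012,  1.134, -0.075]), 'dq': array([-0.001,  0.   ,  0.002, -0.   ,  0.001,  0.   , -0.001]), 'joint_efforts': array([ -0.   , -66.785,   0.985, -31.446,  -0.061,   0.043,   0.   ]), 'position': array([ 0.246, -0.574,  0.245]), 'ee_rot': array([-3.076, -0.631,  0.001]), 'force': array([-0.575, -0.248, -0.508]), 'ft_torque': array([ 0.013, -0.056,  0.042]), 'gripper_force': 0.0, 'width': 0.9998769179625323}
top [0.32  0.013 1.303] [ 0.197 -0.007 -0.98 ] 417.663319333031
side [0.484 1.158 0.682] [ 0.079 -0.92  -0.385] 472.38758601170895
wrist [ 0.313 -0.545  0.384] [-0.252 -0.105 -0.962] 284.7562895278672
amber_bottle top 0.78 [300. 217.] [0.541 0.06  0.   ]
amber_bottle top 0.63 [281. 236.] [0.482 0.116 0.   ]
amber_bottle top 0.54 [260. 273.] [0.366 0.181 0.   ]
amber_bottle side 0.87 [360. 289.] [0.484 0.106 0.   ]
amber_bottle side 0.7 [412. 288.] [0.347 0.088 0.   ]
amber_bottle side 0.69 [335. 323.] [0.538 0.254 0.   ]
white_bottle top 0.75 [326. 251.] [ 0.434 -0.025  0.   ]
white_bottle top 0.74 [307. 114.] 
[... 2032 characters left out ...]
ide 0.97 [258. 167.] [0.747 0.056 0.31 ]
reader_head side 0.3 [378. 262.] [0.457 0.506 0.31 ]
reader_head side 0.17 [347. 335.] [0.497 0.688 0.31 ]
glass_beaker top 0.65 [387. 187.] [ 0.639 -0.222  0.   ]
glass_beaker top 0.47 [301. 116.] [0.883 0.056 0.   ]
glass_beaker side 0.78 [316. 230.] [ 0.632 -0.23   0.   ]
glass_beaker side 0.58 [346. 333.] [0.51  0.289 0.   ]
petri_dish top 0.62 [357. 273.] [ 0.367 -0.118  0.   ]
petri_dish side 0.78 [402. 250.] [ 0.36 -0.12  0.  ]
petri_dish side 0.47 [370. 215.] [ 0.458 -0.372  0.   ]
carton_box top 0.7 [420. 164.] [ 0.715 -0.332  0.   ]
carton_box top 0.45 [414. 235.] [ 0.483 -0.3    0.   ]
carton_box side 0.72 [295. 217.] [ 0.719 -0.329  0.   ]
```

View pics/top0.png

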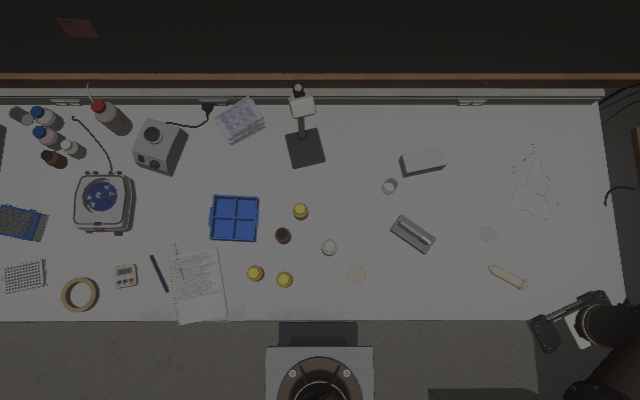

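View pics/side0.png

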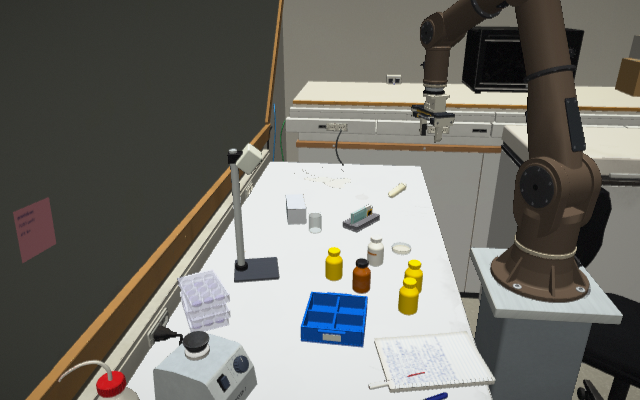

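The top view shows the brown bottle at (283,236), with yellow look-alikes at (300,211), (255,273) and (285,280). The white bottle is at (329,247), the crate at (234,218), the stand and slide at (413,234), and the reader at (304,130). Next I'll refine the poses by fitting silhouettes.

```bash
cat > fit.py <<'E'
from h import *
from scipy.optimize import minimize
def box(lx,ly,z0,z1):
    return np.array([[x,y,z] for x in(-lx/2,lx/2) for y in(-ly/2,ly/2) for z in(z0,z1)])
a=np.linspace(0,2*np.pi,24,endpoint=False)
def disc(r,z): return np.c_[r*np.cos(a),r*np.sin(a),0*a+z]
bottle=[np.r_[disc(.023,0),disc(.023,.07)],np.r_[disc(.0165,.073),disc(.0165,.085)]]
def render(p,parts,x,y,t):
    M=np.zeros((800,1280),np.uint8);c,s=np.cos(t),np.sin(t)
    for P in parts:
        W=P@np.array([[c,s,0],[-s,c,0],[0,0,1]])+[x,y,0]
        uv=np.array([proj(p,w) for w in W])*2
        cv2.fillConvexPoly(M,cv2.convexHull((uv*16).astype(np.int32)),255,shift=4)
    return cv2.resize(M,(640,400),interpolation=cv2.INTER_AREA)/255.
def fit(views,parts,x0,yaw=True):
    def cost(v):
        e=0
        for p,m in views:
            r=render(p,parts,v[0],v[1],v[2] if yaw else 0);e+=np.abs(r-m).sum()/m.sum()
        return e/len(views)
    st=np.array([x0]+[np.array(x0)+d for d in([.01,0,0],[0,.01,0],[0,0,.2])]) if yaw else np.array([x0[:2]]+[np.array(x0[:2])+d for d in([.01,0],[0,.01])])
    r=minimize(cost,st[0],method="Nelder-Mead",options=dict(initial_simplex=st,xatol=2e-4,fatol=1e-4,maxiter=150))
    return r.x,r.fun
def mask(label,p,X):
    "traced region nearest to the projected point"
    u=proj(p,X);L=[r for r in arm.trace(label,p) if np.hypot(*(np.array(r["centre"])*[640,400]-u))<20]
    return max(L,key=lambda r:r["conf"])["region"] if L else None
E
python3 - <<'E'
from fit import *
np.set_printoptions(precision=4,suppress=True)
ps=[arm.get_image(n) for n in("top","side")]
J=dict(amber_bottle=(bottle,(.483,.111,0),.04),white_bottle=(bottle,(.435,-.034,0),.04),
 crate=([box(.137,.137,0,.04)],(.545,.262,-.14),.02),stand=([box(.13,.06,0,.021)],(.484,-.301,.9),.01),
 reader=([box(.12,.11,0,.012)],(.77,.038,.1),.006),carton_box=([box(.062,.132,0,.058)],(.717,-.33,.1),.03))
for k,(parts,x0,z) in J.items():
    V=[]
    for p in ps:
        m=mask(k,p,[x0[0],x0[1],z if k!="reader" else .15])
        if m is None: print(k,"missing"); continue
        if k=="reader":
            # keep foot only: restrict to rows around the foot
            u=proj(p,[x0[0],x0[1],.006]);yy,xx=np.mgrid[:400,:640];m=m&(np.hypot(xx-u[0],yy-u[1])<45)
        V.append((p,m))
    for vv in [V]+[[v] for v in V]:
        x,f=fit(vv,parts,x0,k not in("amber_bottle","white_bottle"));print(k,x,round(f,3))
for k,z in(("reader_head",.31),("label",.026),("slide",.006)):
    rs=[ray(p,arm.place_of(k,p)[0]["centre"]) for p in ps];print(k,tri(rs))
for P in((.541,.06),(.366,.181),(.345,.088)):
    V=[(p,mask("amber_bottle",p,[*P,.04])) for p in ps];V=[v for v in V if v[1] is not None]
    if V: print("yellow",fit(V,bottle,(*P,0),False),len(V))
E
```

```text
amber_bottle [0.4783 0.1085] 0.141
amber_bottle [0.4767 0.1083] 0.081
amber_bottle [0.4804 0.104 ] 0.147
white_bottle [ 0.4414 -0.0316] 0.196
white_bottle [ 0.4398 -0.0315] 0.112
white_bottle [ 0.4428 -0.0407] 0.233
crate [ 0.5352  0.2597 -0.0493] 0.04
crate [ 0.5336  0.2605 -0.0544] 0.043
crate [ 0.5362  0.2597 -0.0361] 0.02
stand [ 0.4843 -0.294   0.9617] 0.437
stand [ 0.4833 -0.2946  0.9388] 0.377
stand [ 0.4878 -0.2944  0.9348] 0.497
reader [0.7699 0.0428 0.2139] 0.278
reader [0.7674 0.043  0.2322] 0.299
reader [0.7714 0.0394 0.2303] 0.238
carton_box [ 0.716  -0.3327  0.1884] 0.122
carton_box [ 0.7125 -0.3301  0.2429] 0.11
carton_box [ 0.7181 -0.3369  0.1749] 0.096Traceback (most recent call last):
  File "<stdin>", line 19, in <module>
IndexError: list index out of range
```

```bash
cat > plan.py <<'E'
from h import *
import json,sys
def down(az):  # tool pointing down, tool x at azimuth az
    x=np.array([np.cos(az),np.sin(az),0]);z=np.array([0,0,-1.]);return np.c_[x,np.cross(z,x),z]
def log():
    s=arm.observe()
    with open("fk.jsonl","a") as f: f.write(json.dumps([list(s["joints"]),list(s["position"]),list(s["ee_rot"])])+"\n")
    return s
def plan(P1,R1,n,P0=None,R0=None):
    "n equal rows: shift d (cm) then turn w, from the measured pose"
    s=log();P0=s["position"] if P0 is None else P0;R0=R.from_rotvec(s["ee_rot"]).as_matrix() if R0 is None else R0
    w=R.from_matrix(R0.T@R1).as_rotvec()/n
    S=sum(R.from_rotvec(w*k).as_matrix() for k in range(n))
    d=np.linalg.solve(S,R0.T@(np.array(P1)-P0))*100
    print("t",s["clock"],"rows",n,"d",d.round(3),"w",w.round(4),"|d|",np.linalg.norm(d).round(2),"deg",np.degrees(np.linalg.norm(w)).round(2))
    return d,w
E
python3 - <<'E'
from plan import *
plan([.441,-.032,.16],down(np.pi/2),15)
print(log()["joints"])
E
```

```text
t 2.45 rows 15 d [ 3.913 -1.113  0.57 ] w [ 0.      0.     -0.0777] |d| 4.11 deg 4.45
[ 1.06340998  0.43448842  0.02500907  1.5732394  -0.01161542  1.1339848
 -0.07507958]
```

carry_out(claw=[9, 9, 9, 9, 9, 9, 9, 9, 9, 9, 9, 9, 9, 9, 9, 9], delta_pos=[[3.91, -1.11, 0.57], [3.91, -1.11, 0.57], [3.91, -1.11, 0.57], [3.91, -1.11, 0.57], [3.91, -1.11, 0.57], [3.91, -1.11, 0.57], [3.91, -1.11, 0.57], [3.91, -1.11, 0.57], [3.91, -1.11, 0.57], [3.91, -1.11, 0.57], [3.91, -1.11, 0.57], [3.91, -1.11, 0.57], [3.91, -1.11, 0.57], [3.91, -1.11, 0.57], [3.91, -1.11, 0.57], [0, 0, 0]], angular=[[0, 0, -0.078], [0, 0, -0.078], [0, 0, -0.078], [0, 0, -0.078], [0, 0, -0.078], [0, 0, -0.078], [0, 0, -0.078], [0, 0, -0.078], [0, 0, -0.078], [0, 0, -0.078], [0, 0, -0.078], [0, 0, -0.078], [0, 0, -0.078], [0, 0, -0.078], [0, 0, -0.078], [0, 0, 0]], force=20)

```text
clock: 4.05
position: [0.4388, -0.0273, 0.1598]
ee_rot: [-2.205, -2.235, -0.001]
force: [0.6, -0.4, -0.5]
width: 0.979
gripper_force: 0.0
```

```bash
python3 - <<'E'
from plan import *
s=log();print(s["joints"].round(3),s["position"],s["ee_rot"])
p=arm.get_image("wrist");cv2.imwrite("pics/w1.png",p["frame"][:,:,::-1])
r=arm.place_of("white_bottle",p)
for q in r[:2]: print(q["conf"],onz(p,q["centre"],0))
plan([.441,-.032,.06],down(np.pi/2),3)
E
```

```text
[ 0.326  0.282 -0.46   2.083  0.168  0.812 -0.221] [ 0.43875038 -0.0273133   0.15983187] [-2.20486038e+00 -2.23543719e+00 -1.15485214e-03]
0.87 [ 0.44580181 -0.02933252  0.        ]
t 4.15 rows 3 d [-1.000e-03  3.400e-02  3.338e+00] w [0.     0.0001 0.0018] |d| 3.34 deg 0.11
```

carry_out(claw=[9, 9, 9, 9, 4, 4, 4, 4, 4], delta_pos=[[-0.35, 0.4, 3.3], [0, 0, 3.3], [0, 0, 3.4], [0, 0, 0], [0, 0, 0], [0, 0, 0], [0, 0, 0], [0, 0, 0], [0, 0, 0]], angular=[[0, 0, 0], [0, 0, 0], [0, 0, 0], [0, 0, 0], [0, 0, 0], [0, 0, 0], [0, 0, 0], [0, 0, 0], [0, 0, 0]])

```text
clock: 5.05
position: [0.4444, -0.0361, 0.0608]
ee_rot: [2.217, 2.225, 0.001]
force: [0.0, 0.4, -0.4]
width: 0.594
gripper_force: 0.0
```

```bash
python3 - <<'E'
from plan import *
s=log();print(s["joints"].round(3),s["position"],s["width"],s["gripper_force"])
print("cell0"); plan([.5035,.2945,.16],down(np.pi/2-.045),8,P0=s["position"]+[0,0,.10])
print("cell3"); plan([.5665,.2255,.16],down(np.pi/2-.045),8,P0=s["position"]+[0,0,.10])
E
```

```text
[ 0.26   0.448 -0.382  2.17   0.304  0.571 -0.341] [ 0.44444795 -0.03610551  0.06076941] 0.5940739347952286 0.0
cell0
t 5.05 rows 8 d [4.145 0.665 0.01 ] w [0.0002 0.     0.0061] |d| 4.2 deg 0.35
cell3
t 5.05 rows 8 d [3.297 1.468 0.01 ] w [0.0002 0.     0.0061] |d| 3.61 deg 0.35
```

carry_out(claw=[4, 4, 4, 4, 4, 4], delta_pos=[[0.4, 0, 0], [0, 0, 0], [0, 0, 0], [0, 0, 0], [0, 0, 0], [0, 0, 0]], angular=[[0, 0, 0], [0, 0, 0], [0, 0, 0], [0, 0, 0], [0, 0, 0], [0, 0, 0]])

```text
clock: 5.65
position: [0.4441, -0.0314, 0.0603]
ee_rot: [2.216, 2.227, 0.001]
force: [-1.4, 1.7, 6.6]
width: 0.498
gripper_force: 20.0
```

```bash
python3 - <<'E'
from plan import *
s=log();print(s["joints"].round(3),s["position"],s["width"],s["gripper_force"])
p=arm.get_image("wrist");cv2.imwrite("pics/w2.png",p["frame"][:,:,::-1])
print("cell3"); plan([.5665,.2255,.16],down(np.pi/2-.045),8,P0=s["position"]+[0,0,.10])
E
```

```text
[ 0.25   0.449 -0.382  2.171  0.304  0.571 -0.35 ] [ 0.44413587 -0.03140124  0.06031365] 0.4982969935532889 20.00120311975479
cell3
t 5.7 rows 8 d [3.237 1.474 0.005] w [ 0.     -0.      0.0062] |d| 3.56 deg 0.35
```

View pics/w2.png

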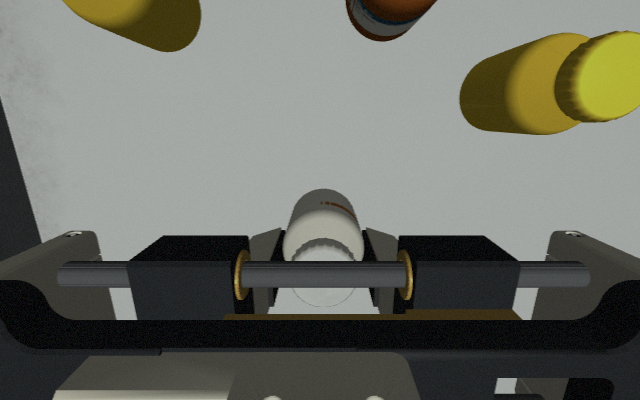

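carry_out(claw=[4, 4, 4, 4, 4, 4, 4, 4, 4, 4, 4, 4], delta_pos=[[0, 0, -3], [0, 0, -4.5], [0, 0, -4.5], [3.24, 1.47, 0], [3.24, 1.47, 0], [3.24, 1.47, 0], [3.24, 1.47, 0], [3.24, 1.47, 0], [3.24, 1.47, 0], [3.24, 1.47, 0], [3.24, 1.47, 0], [0, 0, 0]], angular=[[0, 0, 0], [0, 0, 0], [0, 0, 0], [0, 0, 0.006], [0, 0, 0.006], [0, 0, 0.006], [0, 0, 0.006], [0, 0, 0.006], [0, 0, 0.006], [0, 0, 0.006], [0, 0, 0.006], [0, 0, 0]])

```text
clock: 6.9
position: [0.5663, 0.2308, 0.1796]
ee_rot: [-2.263, -2.176, -0.004]
force: [0.0, 0.6, -1.0]
width: 0.496
gripper_force: 20.0
```

```bash
python3 - <<'E'
from plan import *
p=arm.get_image("wrist");q=arm.get_image("side")
s=log();print(s["clock"],s["joints"].round(3),s["position"],s["width"],s["gripper_force"])
cv2.imwrite("pics/w3.png",p["frame"][:,:,::-1])
cv2.imwrite("pics/s3.png",cv2.resize(q["frame"][140:360,220:460,::-1],None,fx=3,fy=3)[:600])
for k,P in dict(cell0=(.5035,.2945,.005),cell1=(.5005,.2285,.005),cell2=(.5695,.2915,.005),cell3=(.5665,.2255,.005)).items(): print(k,proj(p,P))
for z in (.005,): 
    for r in arm.place_of("cell0",p)[:4]: print(r["conf"],np.array(r["centre"])*[640,400],onz(p,r["centre"],z))
print("bottle bottom expected",s["position"]-[0,0,.0603])
for i in(p,q):
    for r in arm.place_of("white_bottle",i)[:2]: print(r["conf"],np.array(r["centre"])*[640,400],onz(i,r["centre"],s["position"][2]-.0603))
E
```

```text
7.0 [-0.145  0.517 -0.472  1.664  0.265  1.026 -0.744] [0.56540934 0.22588583 0.17925203] 0.4972686861832195 19.999659955501556
cell0 [263.07810831 130.97458526]
cell1 [266.0267613  190.67640404]
cell2 [324.57643211 131.34428241]
cell3 [324.16014777 191.01730629]
0.94 [264.128 187.2  ] [0.49872916 0.232629   0.005     ]
0.94 [327.68 130.4 ] [0.57286686 0.29235489 0.005     ]
0.89 [322.624 190.4  ] [0.56478428 0.22629074 0.005     ]
0.62 [264.   126.92] [0.5048922  0.29867384 0.005     ]
bottle bottom expected [0.56540934 0.22588583 0.11895203]
0.8 [323.904 215.72 ] [0.56639379 0.23511771 0.11895203]
0.61 [336.512 323.72 ] [0.52545718 0.41336512 0.11895203]
0.58 [324.416 270.4  ] [0.56614628 0.21915992 0.11895203]
```

View pics/w3.png

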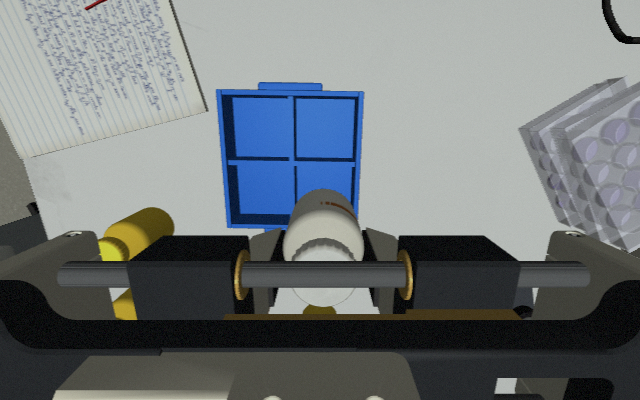

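```bash
python3 - <<'E'
from plan import *
p=arm.get_image("wrist");s=log();P=s["position"]
print(P,s["ee_rot"])
for dy in(-.005,0,.005): print(dy,proj(p,P+[0,.023+dy,-.0603]))
E
```

```text
[0.56577931 0.22368653 0.17991557] [ 2.27098661e+00  2.17001195e+00 -1.46245134e-03]
-0.005 [323.05246604 197.79912181]
0 [322.73516223 191.13720192]
0.005 [322.41362468 184.386393  ]
```

carry_out(claw=[4, 4, 4, 4, 4, 6.5, 6.5, 6.5], delta_pos=[[0.1, 0, 3.5], [0, 0, 4], [0, 0, 2.5], [0, 0, 1.2], [0, 0, 0], [0, 0, 0], [0, 0, 0], [0, 0, 0]], angular=[[0, 0, 0], [0, 0, 0], [0, 0, 0], [0, 0, 0], [0, 0, 0], [0, 0, 0], [0, 0, 0], [0, 0, 0]])

```text
clock: 8.0
position: [0.5668, 0.2265, 0.0694]
ee_rot: [2.269, 2.171, 0.003]
force: [-0.4, -0.1, -0.1]
width: 0.691
gripper_force: 0.0
```

```bash
python3 - <<'E'
from plan import *
s=log();print(s["clock"],s["joints"].round(3),s["position"],s["width"],s["gripper_force"],s["force"])
az=np.pi/2+.35
plan([.478,.1085,.18],down(az),5,P0=s["position"]+[0,0,.12])
E
```

```text
8.0 [-0.18   0.641 -0.424  1.761  0.347  0.811 -0.815] [0.56683428 0.22648228 0.06939873] 0.6907660888226311 0.0 [-0.38204222 -0.14479731 -0.06933661]
t 8.0 rows 5 d [-2.157 -2.045  0.184] w [ 0.0005 -0.0001 -0.0789] |d| 2.98 deg 4.52
```

carry_out(claw=[6.5, 7, 8, 9, 9, 9, 9, 9, 9, 9], delta_pos=[[0, 0, -3], [0, 0, -4.5], [0, 0, -4.5], [-2.16, -2.05, 0], [-2.16, -2.05, 0], [-2.16, -2.05, 0], [-2.16, -2.05, 0], [-2.16, -2.05, 0], [0, 0, 0], [0, 0, 0]], angular=[[0, 0, 0], [0, 0, 0], [0, 0, 0], [0, 0, -0.079], [0, 0, -0.079], [0, 0, -0.079], [0, 0, -0.079], [0, 0, -0.079], [0, 0, 0], [0, 0, 0]])

```text
clock: 9.0
position: [0.4774, 0.1077, 0.1889]
ee_rot: [1.802, 2.572, 0.002]
force: [0.4, 0.1, 0.1]
width: 0.982
gripper_force: 0.0
```

```bash
python3 - <<'E'
from plan import *
p=arm.get_image("wrist");s=log();print(s["clock"],s["joints"].round(3),s["position"],s["width"])
cv2.imwrite("pics/w4.png",p["frame"][:,:,::-1])
print([ (r["conf"],onz(p,r["centre"],0)) for r in arm.place_of("amber_bottle",p)[:4]])
print([ (r["conf"],onz(p,r["centre"],.005)) for r in arm.place_of("white_bottle",p)[:2]])
az=np.pi/2+.35
plan([.478,.1085,.06],down(az),4)
E
```

```text
9.05 [ 0.146  0.344 -0.602  1.932  0.24   0.934 -0.223] [0.47768625 0.10852145 0.18878066] 0.9783519153850682
[(0.73, array([0.34504017, 0.10812709, 0.        ])), (0.66, array([0.36265446, 0.19323761, 0.        ])), (0.62, array([0.48085969, 0.11469772, 0.        ]))]
[(0.9, array([0.57044376, 0.23010165, 0.005     ]))]
t 9.15 rows 4 d [-0.019 -0.     3.212] w [ 0.0003 -0.0001  0.0003] |d| 3.21 deg 0.03
```

View pics/w4.png

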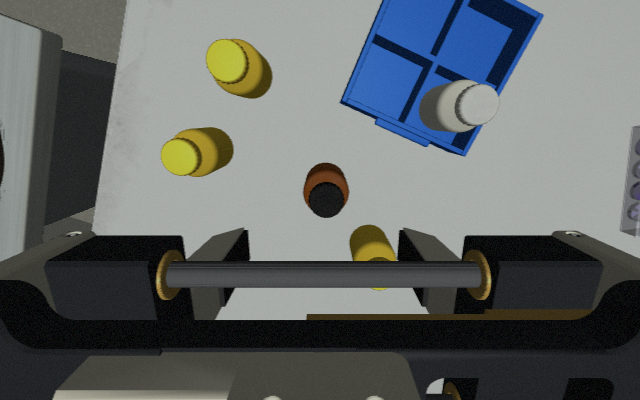

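carry_out(claw=[8, 8, 8, 8, 8, 4, 4, 4, 4, 4, 4], delta_pos=[[0.2, 0.2, 3.2], [0, 0, 4], [0, 0, 4], [0, 0, 1.7], [0, 0, 0], [0, 0, 0], [0, 0, 0], [0, 0, 0], [0, 0, 0], [0, 0, 0], [0, 0, 0]], angular=[[0, 0, 0], [0, 0, 0], [0, 0, 0], [0, 0, 0], [0, 0, 0], [0, 0, 0], [0, 0, 0], [0, 0, 0], [0, 0, 0], [0, 0, 0], [0, 0, 0]])

```text
clock: 10.25
position: [0.4787, 0.1105, 0.0596]
ee_rot: [1.799, 2.574, 0.001]
force: [0.5, -1.0, 6.6]
width: 0.498
gripper_force: 20.0
```

```bash
python3 - <<'E'
from plan import *
p=arm.get_image("wrist");s=log();print(s["clock"],s["joints"].round(3),s["position"],s["width"],s["gripper_force"])
Rm=R.from_rotvec(s["ee_rot"]).as_matrix();P=s["position"]
for dx in(-.005,0,.005): print(dx,proj(p,P+Rm@[.023+dx,0,P[2]]))
cv2.imwrite("pics/w5.png",p["frame"][130:300,220:420,::-1])
m=[r for r in arm.trace("amber_bottle",p) if abs(r["centre"][0]-.5)<.08]
for r in m: print(r["conf"],r["centre"],np.argwhere(r["region"]).min(0))
plan([.5035,.295,.19],down(np.pi/2-.045),7,P0=P+[0,0,.13])
E
```

```text
10.3 [ 0.044  0.526 -0.504  2.057  0.411  0.654 -0.383] [0.47869721 0.11054083 0.0595904 ] 0.4986460539333053 19.99807208776474
-0.005 [323.63457789 198.29022627]
0 [323.63407673 191.60855413]
0.005 [323.63356889 184.8378961 ]
0.75 [0.5058, 0.6035] [194 283]
0.48 [0.5775, 0.762] [298 362]
t 10.35 rows 7 d [ 2.544  0.828 -0.006] w [0.0002 0.     0.0565] |d| 2.68 deg 3.24
```

carry_out(claw=[4, 4, 4, 4, 4, 4, 4, 4, 4, 4, 4, 4], delta_pos=[[0, 0, -3.5], [0, 0, -4.5], [0, 0, -4.5], [2.58, 0.83, 0], [2.58, 0.83, 0], [2.58, 0.83, 0], [2.58, 0.83, 0], [2.58, 0.83, 0], [2.58, 0.83, 0], [2.58, 0.83, 0], [0, 0, 0], [0, 0, 0]], angular=[[0, 0, 0], [0, 0, 0], [0, 0, 0], [0, 0, 0.0565], [0, 0, 0.0565], [0, 0, 0.0565], [0, 0, 0.0565], [0, 0, 0.0565], [0, 0, 0.0565], [0, 0, 0.0565], [0, 0, 0], [0, 0, 0]])

```text
clock: 11.55
position: [0.5021, 0.2975, 0.1835]
ee_rot: [-2.268, -2.173, 0.002]
force: [0.4, -0.5, -1.3]
width: 0.496
gripper_force: 20.0
```

```bash
python3 - <<'E'
from plan import *
p=arm.get_image("wrist");s=log();print(s["clock"],s["joints"].round(3),s["position"],s["ee_rot"],s["width"])
for r in arm.place_of("cell0",p)[:4]: print(r["conf"],np.array(r["centre"])*[640,400],onz(p,r["centre"],.005))
E
```

```text
11.6 [-0.261  0.482 -0.515  1.721  0.273  1.012 -0.917] [0.50220647 0.2965181  0.18349195] [ 2.26948555  2.17193639 -0.00258462] 0.49723178400000917
0.63 [387.904 184.68 ] [0.57515189 0.2947407  0.005     ]
0.6 [326.976 181.6  ] [0.50572492 0.30132399 0.005     ]
```

carry_out(claw=[4, 4, 4, 4, 4, 6.5, 6.5, 6.5], delta_pos=[[0.15, 0.15, 3.5], [0, 0, 4], [0, 0, 3], [0, 0, 1.2], [0, 0, 0], [0, 0, 0], [0, 0, 0], [0, 0, 0]], angular=[[0, 0, 0], [0, 0, 0], [0, 0, 0], [0, 0, 0], [0, 0, 0], [0, 0, 0], [0, 0, 0], [0, 0, 0]])

```text
clock: 12.45
position: [0.5049, 0.2993, 0.0684]
ee_rot: [2.27, 2.171, 0.004]
force: [-1.1, -0.2, -0.3]
width: 0.689
gripper_force: 0.0
```

```bash
python3 - <<'E'
from plan import *
s=log();print(s["clock"],s["joints"].round(3),s["position"],s["width"],s["gripper_force"],s["force"])
# kinematic fit: z-y-z-y-z-y-z arm straight up at zero
from scipy.optimize import least_squares
D=[json.loads(l) for l in open("fk.jsonl")];
def fk(q,v,sg):
    rz=lambda a:R.from_rotvec([0,0,a]);ry=lambda a:R.from_rotvec([0,a,0])
    T=rz(v[0]);p=np.zeros(3)
    # v: base yaw, h, ex, L1, ax, L2, ox, L3, tool yaw
    p=p+[0,0,v[1]]
    T=T*rz(sg[0]*q[0])*ry(q[1])*rz(sg[1]*q[2]);p=p+T.apply([v[4],0,v[3]])
    T=T*ry(q[3]);p=p+T.apply([v[5],0,v[6]])
    T=T*rz(sg[2]*q[4])*ry(q[5]);p=p+T.apply([v[7],0,v[8]])
    T=T*rz(sg[3]*q[6]+v[2]);return p,T
import itertools
best=[]
for sg in itertools.product((1,-1),repeat=4):
    def res(v):
        e=[]
        for q,p,r in D:
            P,T=fk(q,v,sg);e+=list((P-p)*5);e+=list((T.inv()*R.from_rotvec(r)).as_rotvec())
        return np.array(e)
    for y0,t0 in itertools.product((0,1.57,3.14,-1.57),repeat=2):
        o=least_squares(res,[y0,.3,t0,.4,0,0,.4,0,.2],max_nfev=60);best.append((o.cost,sg,o.x.round(4)))
best.sort(key=lambda b:b[0])
for b in best[:3]:print(b,len(D))
E
```

```text
12.45 [-0.309  0.619 -0.457  1.821  0.371  0.785 -1.003] [0.50493318 0.29929067 0.06835451] 0.6892757133030984 0.0 [-1.07077658 -0.23612342 -0.30029013]
(np.float64(0.009986953422164959), (-1, -1, -1, -1), array([-0.0858, -0.4422,  1.485 ,  0.5739,  0.0187,  0.0081,  0.4361,
        0.0319, -0.3641])) 19
(np.float64(0.009986953422165447), (-1, -1, -1, -1), array([-0.0858, -0.4422,  1.485 ,  0.5739,  0.0187,  0.0081,  0.4361,
        0.0319, -0.3641])) 19
(np.float64(0.009986953422165538), (-1, -1, -1, -1), array([-0.0858, -0.4422,  1.485 ,  0.5739,  0.0187,  0.0081,  0.4361,
        0.0319, -0.3641])) 19
```

carry_out(claw=[6.5, 7, 7, 7, 7, 7, 7, 7], delta_pos=[[0, 0, -3.5], [0, 0, -4.5], [0, 0, -4.5], [0, 0, -4.5], [-3, 0, 0], [-3, 0, 0], [-3, 0, 0], [0, 0, 0]], angular=[[0, 0, 0], [0, 0, 0], [0, 0, 0], [0, 0, 0], [0.1, 0.1, 0], [0.1, 0.1, 0], [0.1, 0.1, 0], [0, 0, 0]])

```text
clock: 13.25
position: [0.5036, 0.1987, 0.2252]
ee_rot: [-1.98, -1.86, -0.011]
force: [1.1, -1.2, -1.1]
width: 0.763
gripper_force: 0.0
```

```bash
cat > kin.py <<'E'
from plan import *
from scipy.optimize import least_squares
rz=lambda a:R.from_rotvec([0,0,a]);ry=lambda a:R.from_rotvec([0,a,0])
def fk(q,v):
    T=rz(-q[0]+v[0]);p=np.array([0,0,v[1]])+T.apply([v[9],v[10],0])
    T=T*ry(q[1])*rz(-q[2]);p=p+T.apply([v[4],v[11],v[3]])
    T=T*ry(q[3]);p=p+T.apply([v[5],v[12],v[6]])
    T=T*rz(-q[4])*ry(q[5]);p=p+T.apply([v[7],0,v[8]])
    return p,T*rz(-q[6]+v[2])
V0=np.array([0,.3,1.57,.4,0,0,.4,0,.25,0,0,0,0]);W=np.array([.1,0,.1,0,.2,.2,0,.2,0,.2,.2,.2,.2])
def calib():
    D=[json.loads(l) for l in open("fk.jsonl")]
    def res(v):
        e=list(W*(v-V0))
        for q,p,r in D:
            P,T=fk(q,v);e+=list((P-p)*20);e+=list((T.inv()*R.from_rotvec(r)).as_rotvec()*4)
        return np.array(e)
    o=least_squares(res,V0);n=len(V0);return o.x,o.fun[n:].reshape(-1,6)
E
python3 - <<'E'
from kin import *
np.set_printoptions(precision=4,suppress=True)
t=arm.get_image("top");sd=arm.get_image("side");s=log();print(s["clock"],s["joints"],s["position"],s["ee_rot"])
v,r=calib();print(v);print(abs(r[:,:3]/20).max(0),abs(r[:,3:]/4).max(0))
for i in(t,sd):
  for k in("amber_bottle","white_bottle"):
    print(k,[(round(q["conf"],2),onz(i,q["centre"],.005)) for q in arm.place_of(k,i)[:5]])
cv2.imwrite("pics/sd6.png",cv2.resize(sd["frame"][180:360,250:450,::-1],None,fx=3,fy=3))
plan([.449,-.343,.24],down(.95),14)
E
```

```text
13.35 [ 0.1731  0.5287 -0.6313  1.6428 -0.105   1.2011 -0.4171] [0.5007 0.2072 0.2277] [-1.9698 -1.8728 -0.0133]
[ 0.      0.2721  1.5708  0.5576 -0.0001 -0.0001  0.4275 -0.0002  0.3518
 -0.     -0.0364 -0.0085 -0.0085]
[0. 0. 0.] [0. 0. 0.]
amber_bottle [(0.7, array([0.365 , 0.2018, 0.005 ])), (0.5, array([0.5061, 0.3032, 0.005 ]))]
white_bottle []
amber_bottle [(0.97, array([0.375 , 0.1952, 0.005 ])), (0.88, array([0.3457, 0.1194, 0.005 ])), (0.58, array([0.5582, 0.052 , 0.005 ]))]
white_bottle [(0.97, array([0.5703, 0.2122, 0.005 ])), (0.49, array([0.5704, 0.2108, 0.005 ]))]
t 13.55 rows 14 d [-3.89   0.831 -0.807] w [-0.0269 -0.0147  0.0408] |d| 4.06 deg 2.93
```

View pics/sd6.png

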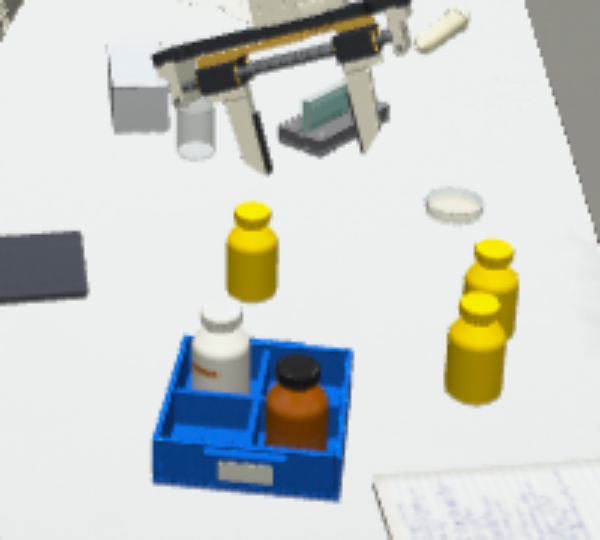

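```bash
cat > ik.py <<'E'
from kin import *
v,_=calib()
lo=np.array([-2.62,-.44,-1.27,.08,-1.32,.12,-2.74]);hi=np.array([2.62,2.09,1.32,2.57,4.46,2,2.74])
def ik(P,Rm,q0,m=.06,reg=.01,n=1):
    "near q0; returns q, err"
    Rt=R.from_matrix(Rm);best=None
    for i in range(n):
        g=np.clip(q0 if i==0 else rng.uniform(lo,hi),lo+m+.01,hi-m-.01)
        def f(q):
            p,T=fk(q,v);return np.r_[(p-P)*20,(T.inv()*Rt).as_rotvec()*5,reg*(q-q0)]
        o=least_squares(f,g,bounds=(lo+m,hi-m),max_nfev=80);e=np.abs(o.fun[:6]).max()
        k=(e>.02,np.abs(o.x-q0).max() if e<=.02 else e)
        if best is None or k<best[0]: best=(k,o.x,e)
    return best[1],best[2]
rng=np.random.default_rng(0)
def rx(x,y): return np.c_[x,y,np.cross(x,y)]
yaw=.22
def head(yaw):
    f=-np.array([np.cos(yaw),np.sin(yaw),0]);return np.cos(np.radians(40))*f+np.array([0,0,-np.sin(np.radians(40))])
def slide_final(phi,yaw=.22):
    w=head(yaw);x=np.cross(w,[0,0,1]);x/=np.linalg.norm(x)  # level axis
    if x[1]<0:x=-x
    return R.from_rotvec(w*phi).as_matrix()@rx(x,w)   # columns slide x,y,z
def grasp(Rs,Ps,th,flip,gx=-.02,gz=.039):
    "tool pose from slide pose; th = tilt about slide y; flip: tool x = +slide x (B) else -slide x (A)"
    T=np.c_[Rs[:,0],-Rs[:,1],-Rs[:,2]] if flip else np.c_[-Rs[:,0],Rs[:,1],-Rs[:,2]]
    return Ps+Rs@[gx,0,gz], R.from_rotvec(Rs[:,1]*th).as_matrix()@T
def slide_pos(Rs,H,dist=.09,yaw=.22): return H+head(yaw)*dist-Rs@[.0375,-.0045,.02]
E
python3 - <<'E'
from ik import *
np.set_printoptions(precision=2,suppress=True)
H=np.array([.749,.046,.31]);s=arm.observe();q0=s["joints"]
sx=np.array([np.cos(.95-np.pi),np.sin(.95-np.pi),0]);Rs0=np.c_[sx,np.cross([0,0,1],sx),[0,0,1]];Ps0=np.array([.484,-.294,.006])
for flip in(0,1):
    for th in(-.5,0,.5):
        q,e=ik(*grasp(Rs0,Ps0,th,flip),q0,n=8);print("grasp",flip,th,q,round(e,3))
        if e>.02: continue
        for ph in(-1.57,-1.05,-.5,0,.5,1.05,1.57):
            Rs=slide_final(ph);qf,ef=ik(*grasp(Rs,slide_pos(Rs,H),th,flip),q,n=6)
            if ef<.02: print("   phi",ph,qf,round(ef,3),"maxdq",np.abs(qf-q).max().round(2))
E
```

```text
grasp 0 -0.5 [ 0.17  0.7  -0.04  1.82  0.58  0.96 -0.9 ] 0.0
   phi -1.05 [ 0.59  1.26 -0.58  0.99 -0.79  1.77 -1.91] 0.0 maxdq 1.36
   phi -0.5 [ 0.65  0.84 -0.41  1.45 -0.86  1.3  -1.78] 0.0 maxdq 1.44
   phi 0 [ 0.5   0.46 -0.23  1.8  -0.99  0.84 -1.76] 0.0 maxdq 1.56
   phi 0.5 [-0.08  0.19  0.13  2.06 -0.74  0.28 -2.23] 0.0 maxdq 1.34
   phi 1.05 [-0.12  0.26 -0.41  2.07  1.32  0.84  1.71] 0.0 maxdq 2.6
   phi 1.57 [-1.03  0.58  0.48  1.94  1.09  1.13  1.59] 0.0 maxdq 2.49
grasp 0 0 [ 0.67  0.61 -0.36  1.89  0.32  0.7  -0.5 ] 0.0
   phi -1.57 [ 0.59  1.3  -0.68  0.99 -0.73  1.72 -1.94] 0.0 maxdq 1.44
   phi -1.05 [ 0.7   0.94 -0.57  1.39 -0.75  1.25 -1.85] 0.0 maxdq 1.35
   phi -0.5 [ 0.51  0.52 -0.28  1.78 -0.98  0.79 -1.75] 0.0 maxdq 1.3
   phi 0 [ 0.14  0.25 -0.1   2.03 -0.68  0.23 -2.26] 0.0 maxdq 1.76
   phi 0.5 [ 0.18  0.31 -0.66  2.06  1.41  0.8   1.72] 0.0 maxdq 2.22
   phi 1.05 [-0.31  0.56 -0.46  1.91  1.37  1.54  1.48] 0.0 maxdq 1.98
   phi 1.57 [-0.57  0.87 -0.17  1.63  1.26  1.94  1.43] 0.0 maxdq 1.93
grasp 0 0.5 [ 0.93  0.68 -0.31  1.89 -0.49  0.69  0.46] 0.001
   
[... 1316 characters left out ...]
9
   phi 1.05 [-0.87  0.52  0.32  1.96  1.19  1.17 -1.59] 0.0 maxdq 1.89
   phi 1.57 [-1.15  1.03  0.81  1.69  0.82  1.34 -1.43] 0.0 maxdq 1.52
grasp 1 0.5 [ 0.54  0.67  0.25  1.93 -0.91  0.87 -2.3 ] 0.0
   phi -1.57 [ 0.75  1.02 -0.75  1.39 -0.62  1.15  1.21] 0.0 maxdq 3.52
   phi -1.05 [ 0.64  0.62 -0.51  1.74 -0.85  0.72  1.31] 0.001 maxdq 3.61
   phi -0.5 [ 0.65  0.42 -0.78  1.97  0.69  0.21 -0.39] 0.0 maxdq 1.91
   phi 0 [-0.18  0.29 -0.17  2.07  1.41  0.62 -1.45] 0.0 maxdq 2.32
   phi 0.5 [-0.58  0.5   0.    1.97  1.32  1.22 -1.63] 0.0 maxdq 2.23
   phi 1.05 [-0.9   0.87  0.41  1.71  1.07  1.54 -1.6 ] 0.0 maxdq 1.98
   phi 1.57 [-1.01  1.36  0.91  1.4   0.74  1.72 -1.34] 0.0 maxdq 1.65
```

carry_out(claw=[7, 7, 7, 6, 5, 5, 5, 5, 5, 5, 5, 5, 5, 5, 5, 5], delta_pos=[[-3.89, 0.83, -0.81], [-3.89, 0.83, -0.81], [-3.89, 0.83, -0.81], [-3.89, 0.83, -0.81], [-3.89, 0.83, -0.81], [-3.89, 0.83, -0.81], [-3.89, 0.83, -0.81], [-3.89, 0.83, -0.81], [-3.89, 0.83, -0.81], [-3.89, 0.83, -0.81], [-3.89, 0.83, -0.81], [-3.89, 0.83, -0.81], [-3.89, 0.83, -0.81], [-3.89, 0.83, -0.81], [0, 0, 0], [0, 0, 0]], angular=[[-0.027, -0.0147, 0.041], [-0.027, -0.0147, 0.041], [-0.027, -0.0147, 0.041], [-0.027, -0.0147, 0.041], [-0.027, -0.0147, 0.041], [-0.027, -0.0147, 0.041], [-0.027, -0.0147, 0.041], [-0.027, -0.0147, 0.041], [-0.027, -0.0147, 0.041], [-0.027, -0.0147, 0.041], [-0.027, -0.0147, 0.041], [-0.027, -0.0147, 0.041], [-0.027, -0.0147, 0.041], [-0.027, -0.0147, 0.041], [0, 0, 0], [0, 0, 0]])

```text
clock: 15.15
position: [0.4479, -0.3438, 0.2407]
ee_rot: [2.795, 1.43, -0.002]
force: [0.1, 1.2, -0.7]
width: 0.545
gripper_force: 0.0
```

```bash
python3 - <<'E'
from fit import *
from plan import log
np.set_printoptions(precision=4,suppress=True)
p=arm.get_image("wrist");s=log();print(s["clock"],s["joints"],s["position"],s["ee_rot"])
cv2.imwrite("pics/w7.png",p["frame"][:,:,::-1]);np.save("p7.npy",p,allow_pickle=True)
for k,z in(("slide",.006),("stand",0),("label",.026)):
    for r in arm.place_of(k,p)[:2]: print(k,r["conf"],np.array(r["centre"])*[640,400],onz(p,r["centre"],z))
for k in("stand","slide"):
    L=arm.trace(k,p)
    if L: np.save(k+".npy",L[0]["region"]);print(k,L[0]["conf"],L[0]["region"].sum())
print([tuple(proj(p,[.4843,-.294,z]).round()) for z in(.021,.056)])
E
```

```text
15.2 [ 0.7616  0.3599 -0.2733  1.7131  0.1092  1.0831 -0.17  ] [ 0.4483 -0.3429  0.2404] [ 2.7951  1.4324 -0.0014]
slide 0.69 [323.584 128.8  ] [ 0.4827 -0.2952  0.006 ]
stand 0.64 [324.416 125.   ] [ 0.4862 -0.2922  0.    ]
label 0.63 [320.192 158.2  ] [ 0.4589 -0.3209  0.026 ]
stand 0.78 4424
slide 0.65 833
[(np.float64(324.0), np.float64(128.0)), (np.float64(324.0), np.float64(129.0))]
```

View pics/w7.png

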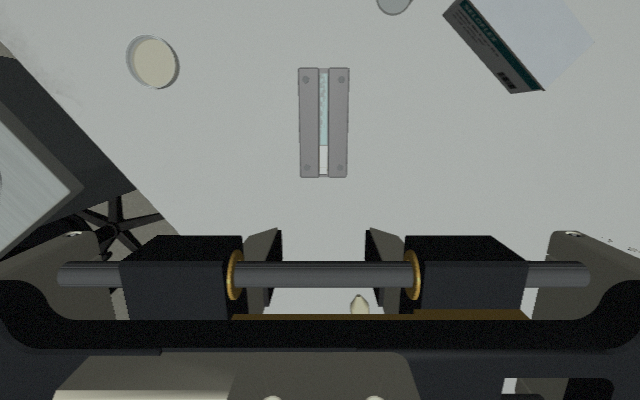

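```bash
python3 - <<'E'
from fit import *
from plan import plan,down
np.set_printoptions(precision=4,suppress=True)
p=np.load("p7.npy",allow_pickle=True).item()
m=np.load("stand.npy")|np.load("slide.npy");m=cv2.morphologyEx(m.astype(np.uint8),cv2.MORPH_CLOSE,np.ones((9,9)))
x,f=fit([(p,m)],[box(.13,.06,0,.021)],(.484,-.294,.95));print(x,f)
c,s=np.cos(x[2]),np.sin(x[2])
for d in(-.065,.065):
    for e in (-.03,-.0055,.0055,.03): print(d,e,proj(p,[x[0]+c*d-s*e,x[1]+s*d+c*e,.021]).round(1))
for d in(-.055,-.02,.055): print("slide top",d,proj(p,[x[0]+c*d,x[1]+s*d,.056]).round(1))
g=np.array([x[0]+c*.022,x[1]+s*.022])
plan([*g,.12],down(x[2]),6)
E
```

```text
[ 0.4853 -0.2919  0.9449] 0.03942700165715748
-0.065 -0.03 [347.1 178. ]
-0.065 -0.0055 [328. 178.]
-0.065 0.0055 [319.4 178. ]
-0.065 0.03 [300.3 178. ]
0.065 -0.03 [349.7  67.8]
0.065 -0.0055 [328.5  67.8]
0.065 0.0055 [319.   67.8]
0.065 0.03 [297.9  67.8]
slide top -0.055 [323.8 175.7]
slide top -0.02 [323.8 145. ]
slide top 0.055 [323.8  72.6]
t 15.45 rows 6 d [1.434 0.004 1.997] w [-0.0001  0.0003  0.0002] |d| 2.46 deg 0.02
```

carry_out(claw=[5, 5, 5, 5, 5, 5, 5, 5, 5, 5, 4, 3, 2, 0.6, 0.6, 0.6, 0.6, 0.6, 0.6], delta_pos=[[1.43, 0, 2], [1.43, 0, 2], [1.43, 0, 2], [1.43, 0, 2], [1.43, 0, 2], [1.43, 0, 2], [0, 0, 3.5], [0, 0, 2.5], [0, 0, 1.5], [0, 0, 0], [0, 0, 0], [0, 0, 0], [0, 0, 0], [0, 0, 0], [0, 0, 0], [0, 0, 0], [0, 0, 0], [0, 0, 0], [0, 0, 0]], angular=[[0, 0, 0], [0, 0, 0], [0, 0, 0], [0, 0, 0], [0, 0, 0], [0, 0, 0], [0, 0, 0], [0, 0, 0], [0, 0, 0], [0, 0, 0], [0, 0, 0], [0, 0, 0], [0, 0, 0], [0, 0, 0], [0, 0, 0], [0, 0, 0], [0, 0, 0], [0, 0, 0], [0, 0, 0]], force=30)

```text
clock: 17.35
position: [0.4972, -0.2759, 0.0451]
ee_rot: [2.797, 1.427, -0.003]
force: [-1.9, 0.6, 6.0]
width: 0.098
gripper_force: 30.0
```

```bash
python3 - <<'E'
from plan import *
s=log();print(s["clock"],s["joints"].round(3),s["position"],s["width"],s["gripper_force"],s["force"])
p=arm.get_image("top");q=arm.get_image("side")
cv2.imwrite("pics/r8.png",np.hstack([cv2.resize(p["frame"][85:175,270:340,::-1],(350,450),interpolation=cv2.INTER_CUBIC),cv2.resize(q["frame"][135:295,220:300,::-1],(225,450),interpolation=cv2.INTER_CUBIC)]))
np.save("pq.npy",[p,q],allow_pickle=True)
for k in("reader_head","reader"):
    A=[];
    for i in(p,q):
        r=arm.place_of(k,i);A.append(r[0]["centre"] if r else None);print(k,[(x["conf"],(np.array(x["centre"])*[640,400]).round(1)) for x in r[:1]])
    if None not in A: print(tri([ray(p,A[0]),ray(q,A[1])]))
for i,n in((p,"hp"),(q,"hq")):
    r=arm.trace("reader_head",i)
    if r: np.save(n+".npy",r[0]["region"]);print(r[0]["conf"],r[0]["region"].sum())
E
```

```text
17.35 [ 0.584  0.599 -0.242  1.892  0.221  0.676 -0.418] [ 0.49718392 -0.27588089  0.0451047 ] 0.09832786203476844 30.001021027565002 [-1.86671787  0.62261673  5.96087633]
reader_head [(0.88, array([303.3, 111.4]))]
reader_head [(0.8, array([257. , 165.4]))]
[0.75690723 0.0403823  0.30914514]
reader [(0.63, array([302.7, 147.8]))]
reader [(0.97, array([255.5, 270. ]))]
[0.7696787  0.05060003 0.00788638]
0.66 1670
0.76 457
```

View pics/r8.png

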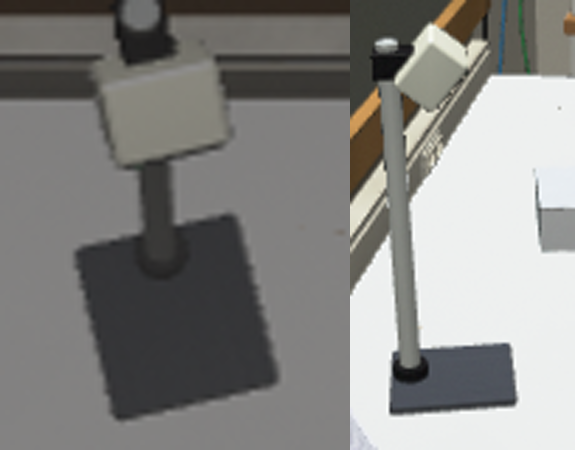

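```bash
python3 - <<'E'
from fit import *
from scipy.optimize import least_squares
np.set_printoptions(precision=4,suppress=True)
p,q=np.load("pq.npy",allow_pickle=True)
px=np.array([[77,248],[235,213],[277,382],[118,418]])/5+[270,85]
C=np.array([[.06,.055],[.06,-.055],[-.06,-.055],[-.06,.055]])
def f(v):
    c,s=np.cos(v[2]),np.sin(v[2]);return np.ravel([proj(p,[v[0]+c*a-s*b,v[1]+s*a+c*b,.012])-u for (a,b),u in zip(C,px)])
o=least_squares(f,[.77,.042,.2]);print("foot",o.x,abs(o.fun).max());yaw=o.x[2]
def hb(v):
    c,s=np.cos(v[2]),np.sin(v[2]);F=-np.array([c,s,0]);k=np.radians(40)
    z=np.cos(k)*F+[0,0,-np.sin(k)];y=np.array([-s,c,0]);x=np.cross(y,z)
    return np.array([[v[0],v[1],.31]+x*a+y*b+z*d for a in(-.028,.028) for b in(-.03,.03) for d in(0,-.046)]),z
sc=4
def ren(i,W):
    M=np.zeros((400*sc,640*sc),np.uint8);uv=np.array([proj(i,w) for w in W])*sc
    cv2.fillConvexPoly(M,cv2.convexHull(uv.astype(np.int32)),255);return cv2.resize(M,(640,400),interpolation=cv2.INTER_AREA)/255.
mt=np.zeros((2000,3200),np.uint8);cv2.fillConvexPoly(mt,np.array([[95,78],[205,45],[230,135],[122,167]])+np.array([270,85])*5,255);mt=cv2.resize(mt,(640,400),interpolation=cv2.INTER_AREA)/255.
ms=np.load("hq.npy")
c,s=np.cos(yaw),np.sin(yaw)
for V in([(p,mt),(q,ms)],[(p,mt)],[(q,ms)]):
    def cost(v):
        return sum(np.abs(ren(i,hb(v)[0])-m).sum()/m.sum() for i,m in V)/len(V)
    for y0 in(yaw,):
        x0=np.array([.75,.045,y0]);st=np.array([x0,x0+[.01,0,0],x0+[0,.01,0],x0+[0,0,.15]])
        r=minimize(cost,x0,method="Nelder-Mead",options=dict(initial_simplex=st,xatol=2e-4,fatol=1e-4));print("head",r.x,r.fun)
h=r.x
print("post",o.x[0]+.04*c,o.x[1]+.04*s)
# window offset ahead of foot centre along front, sideways
E
```

```text
foot [0.766  0.0419 0.2321] 0.8110576051610678
head [0.7514 0.0408 0.0535] 0.33870827046313323
head [0.7534 0.0413 0.127 ] 0.3985247897098633
head [0.7515 0.0399 0.0309] 0.2541468228429227
post 0.8049556226821754 0.05105239479210266
```

```bash
python3 - <<'E'
from ik import *
np.set_printoptions(precision=3,suppress=True)
H=np.array([.752,.040,.31]);yaw=.225;gx=-.019
q0=arm.observe()["joints"];z=head(yaw);y=np.array([-np.sin(yaw),np.cos(yaw),0]);Hm=np.c_[np.cross(y,z),y,z]
post=np.array([.805,.051])
for ph in(-1.3,-1.05,-.8,-.5,-.25,0):
    Rs=slide_final(ph,yaw);P,T=grasp(Rs,slide_pos(Rs,H,.09,yaw),0,0,gx)
    Q=[ik(*grasp(Rs,slide_pos(Rs,H,d,yaw),0,0,gx),q0,n=3) for d in(.09,.2)]
    qf,e=Q[0]
    # nearest gripper/arm points to the head box and to the post (x,y)
    g=np.array([[a,b,-c] for a in np.linspace(-.0375,.0375,4) for b in np.linspace(-.095,.095,9) for c in np.linspace(.047,.2,5)]+[[a,0,-c] for a in(-.05,0,.05,.1) for c in(.14,.2,.27,.35)])
    W=P+g@T.T;h=(W-H)@Hm;d=np.maximum(np.abs(h-[0,0,-.023])-[.028,.03,.023],0);dm=np.linalg.norm(d,axis=1).min()
    low=W[:,2]<.36;dp=np.hypot(*(W[:,:2]-post).T)[low].min()-.01
    print(ph,"e",round(e,3),round(Q[1][1],3),"tool z",T[:,2],"P",P,"clear head",round(dm,3),"post",round(dp,3),"minz",W[:,2].min().round(2),"\n  q",qf,"q.2",Q[1][0])
E
```

```text
-1.3 e 0.0 0.0 tool z [-0.047  0.978 -0.205] P [ 0.72  -0.002  0.211] clear head 0.039 post 0.073 minz 0.13 
  q [ 0.574  1.08  -0.419  1.19  -0.867  1.567 -1.8  ] q.2 [ 0.686  1.101 -0.453  1.4   -0.784  1.474 -1.633]
-1.05 e 0.0 0.0 tool z [ 0.118  0.917 -0.381] P [ 0.716 -0.014  0.219] clear head 0.037 post 0.082 minz 0.15 
  q [ 0.644  0.923 -0.464  1.377 -0.822  1.304 -1.8  ] q.2 [ 0.722  0.933 -0.426  1.584 -0.831  1.241 -1.591]
-0.8 e 0.0 0.0 tool z [ 0.276  0.799 -0.534] P [ 0.71  -0.024  0.228] clear head 0.031 post 0.085 minz 0.17 
  q [ 0.639  0.745 -0.416  1.559 -0.863  1.071 -1.778] q.2 [ 0.733  0.762 -0.408  1.766 -0.907  1.001 -1.55 ]
-0.5 e 0.0 0.0 tool z [ 0.443  0.593 -0.672] P [ 0.701 -0.032  0.241] clear head 0.028 post 0.087 minz 0.2 
  q [ 0.55   0.534 -0.321  1.76  -0.939  0.79  -1.776] q.2 [ 0.71   0.562 -0.41   1.97  -1.042  0.693 -1.503]
-0.25 e 0.0 0.001 tool z [ 0.552  0.38  -0.742] P [ 0.692 -0.035  0.253] clear head 0.032 post 0.088 minz 0.22 
  q [ 0.447  0.385 -0.291  1.899 -0.917  0.511 -1.882] q.2 [ 0.758  0.44  -0.578  2.11  -1.114  0.349 -1.532]
0 e 0.0 0.0 tool z [ 0.627  0.143 -0.766] P [ 0.682 -0.034  0.264] clear head 0.038 post 0.106 minz 0.24 
  q [ 0.091  0.258 -0.03   2.021 -0.769  0.256 -2.161] q.2 [ 0.963  0.455 -1.045  2.207  1.586  0.18   1.951]
```

```bash
cat > path.py <<'E'
from ik import *
np.set_printoptions(precision=3,suppress=True)
H=np.array([.752,.040,.31]);yaw=.225;gx=-.019;ph=-1.0
z=head(yaw);y=np.array([-np.sin(yaw),np.cos(yaw),0]);Hm=np.c_[np.cross(y,z),y,z]
g=np.array([[a,b,-c] for a in np.linspace(-.0375,.0375,4) for b in np.linspace(-.095,.095,9) for c in np.linspace(.047,.2,5)]+[[.074,b,-c] for b in (-.05,0,.05) for c in(.1,.15)]
 +[[a,b,c] for a in np.linspace(-.036,.075,6) for b in(0,) for c in(-.011,.039)]+[[0,b,.019] for b in(-.03,.03)])
def target(d):
    Rs=slide_final(ph,yaw);return grasp(Rs,slide_pos(Rs,H,d,yaw),0,0,gx)
def sim(P0,R0,P1,R1,n,q):
    w=R.from_matrix(R0.T@R1).as_rotvec()/n;S=sum(R.from_rotvec(w*k).as_matrix() for k in range(n));d=np.linalg.solve(S,R0.T@(P1-P0))
    print("d",(d*100).round(2),"w",w.round(4),"deg",np.degrees(np.linalg.norm(w)).round(2));P,Rm=P0,R0
    for i in range(n):
        P=P+Rm@d;Rm=Rm@R.from_rotvec(w).as_matrix();qn,e=ik(P,Rm,q,m=.02);W=P+g@Rm.T
        h=(W-H)@Hm;dm=np.linalg.norm(np.maximum(np.abs(h-[0,0,-.023])-[.028,.03,.023],0),axis=1).min()
        if i%3==2 or i==n-1: print(i,P,"e",round(e,3),"dq",np.abs(qn-q).max().round(2),"minz",W[:,2].min().round(3),"maxx",W[:,0].max().round(2),"head",round(dm,3),qn)
        q=qn
    return q
E
python3 - <<'E'
from path import *
s=arm.observe();P0=s["position"]+[0,0,.16];R0=R.from_rotvec(s["ee_rot"]).as_matrix();q,e=ik(P0,R0,s["joints"])
P1,R1=target(.2);print(q,P1)
q=sim(P0,R0,P1,R1,24,q)
P2,R2=target(.095);sim(P1,R1,P2,R2,4,q)
E
```

```text
[ 0.617  0.401 -0.28   1.748  0.13   1.012 -0.338] [ 0.633 -0.035  0.15 ]
d [ 0.8  -0.83  0.59] w [0.054 0.009 0.069] deg 5.05
2 [ 0.493 -0.241  0.189] e 0.0 dq 0.05 minz 0.15 maxx 0.6 head 0.278 [ 0.584  0.468 -0.255  1.693  0.034  1.135 -0.503]
5 [ 0.494 -0.204  0.177] e 0.0 dq 0.05 minz 0.139 maxx 0.61 head 0.25 [ 0.566  0.537 -0.234  1.644 -0.079  1.236 -0.662]
8 [ 0.502 -0.167  0.169] e 0.0 dq 0.05 minz 0.129 maxx 0.62 head 0.226 [ 0.558  0.603 -0.218  1.606 -0.207  1.312 -0.816]
11 [ 0.517 -0.131  0.164] e 0.0 dq 0.05 minz 0.121 maxx 0.62 head 0.206 [ 0.559  0.666 -0.206  1.581 -0.345  1.362 -0.968]
14 [ 0.538 -0.099  0.161] e 0.0 dq 0.05 minz 0.113 maxx 0.64 head 0.174 [ 0.565  0.724 -0.199  1.572 -0.491  1.383 -1.115]
17 [ 0.566 -0.072  0.158] e 0.0 dq 0.05 minz 0.105 maxx 0.67 head 0.151 [ 0.575  0.776 -0.198  1.578 -0.645  1.377 -1.253]
20 [ 0.598 -0.05   0.155] e 0.0 dq 0.05 minz 0.094 maxx 0.68 head 0.136 [ 0.587  0.823 -0.203  1.599 -0.804  1.345 -1.379]
23 [ 0.633 -0.035  0.15 ] e 0.0 dq 0.06 minz 0.084 maxx 0.72 head 0.115 [ 0.599  0.866 -0.214  1.634 -0.971  1.291 -1.486]
d [-0.   -2.62  0.  ] w [0. 0. 0.] deg 0.0
2 [ 0.692 -0.021  0.201] e 0.0 dq 0.05 minz 0.135 maxx 0.78 head 0.047 [ 0.538  0.85  -0.214  1.493 -0.982  1.339 -1.635]
3 [ 0.711 -0.017  0.217] e 0.0 dq 0.05 minz 0.152 maxx 0.8 head 0.036 [ 0.517  0.85  -0.213  1.44  -0.984  1.356 -1.686]
```

carry_out(claw=[0.6, 0.6, 0.6, 0.6, 0.6, 0.6, 0.6, 0.6], delta_pos=[[0, 0, -0.5], [0, 0, -1.5], [0, 0, -2], [0, 0, -3], [0, 0, -3], [0, 0, -3], [0, 0, -3], [0, 0, 0]], angular=[[0, 0, 0], [0, 0, 0], [0, 0, 0], [0, 0, 0], [0, 0, 0], [0, 0, 0], [0, 0, 0], [0, 0, 0]])

```text
clock: 18.55
position: [0.4993, -0.2761, 0.209]
ee_rot: [2.793, 1.425, 0.004]
force: [1.1, 0.7, -0.7]
width: 0.1
gripper_force: 30.0
```

```bash
python3 - <<'E'
from path import *
s=log();print(s["clock"],s["width"],s["gripper_force"],s["joints"])
P1,R1=target(.18);sim(s["position"],R.from_rotvec(s["ee_rot"]).as_matrix(),P1,R1,25,s["joints"])
E
```

```text
18.55 0.09970417508153775 29.999845325946808 [ 0.625  0.398 -0.292  1.743  0.134  1.015 -0.342]
d [ 0.82 -0.84  0.53] w [0.052 0.008 0.066] deg 4.86
2 [ 0.495 -0.241  0.194] e 0.0 dq 0.05 minz 0.156 maxx 0.61 head 0.277 [ 0.59   0.461 -0.268  1.69   0.043  1.136 -0.506]
5 [ 0.497 -0.204  0.184] e 0.0 dq 0.05 minz 0.146 maxx 0.61 head 0.248 [ 0.568  0.525 -0.248  1.641 -0.066  1.236 -0.662]
8 [ 0.505 -0.167  0.178] e 0.0 dq 0.05 minz 0.138 maxx 0.62 head 0.221 [ 0.557  0.588 -0.232  1.601 -0.188  1.314 -0.815]
11 [ 0.52  -0.131  0.174] e 0.0 dq 0.05 minz 0.131 maxx 0.63 head 0.199 [ 0.554  0.649 -0.22   1.571 -0.32   1.366 -0.966]
14 [ 0.542 -0.099  0.172] e 0.0 dq 0.05 minz 0.125 maxx 0.65 head 0.167 [ 0.557  0.706 -0.213  1.554 -0.461  1.392 -1.112]
17 [ 0.569 -0.072  0.17 ] e 0.0 dq 0.05 minz 0.119 maxx 0.67 head 0.14 [ 0.564  0.758 -0.21   1.552 -0.607  1.392 -1.252]
20 [ 0.601 -0.05   0.168] e 0.0 dq 0.05 minz 0.109 maxx 0.69 head 0.122 [ 0.574  0.805 -0.212  1.564 -0.759  1.366 -1.38 ]
23 [ 0.636 -0.035  0.165] e 0.0 dq 0.05 minz 0.1 maxx 0.72 head 0.103 [ 0.585  0.848 -0.22   1.589 -0.915  1.319 -1.494]
24 [ 0.648 -0.032  0.163] e 0.0 dq 0.05 minz 0.097 maxx 0.74 head 0.096 [ 0.589  0.861 -0.224  1.6   -0.969  1.298 -1.528]
```

carry_out(claw=[0.6, 0.6, 0.6, 0.6, 0.6, 0.6, 0.6, 0.6, 0.6, 0.6, 0.6, 0.6, 0.6], delta_pos=[[0.82, -0.84, 0.53], [0.82, -0.84, 0.53], [0.82, -0.84, 0.53], [0.82, -0.84, 0.53], [0.82, -0.84, 0.53], [0.82, -0.84, 0.53], [0.82, -0.84, 0.53], [0.82, -0.84, 0.53], [0.82, -0.84, 0.53], [0.82, -0.84, 0.53], [0.82, -0.84, 0.53], [0.82, -0.84, 0.53], [0, 0, 0]], angular=[[0.052, 0.008, 0.066], [0.052, 0.008, 0.066], [0.052, 0.008, 0.066], [0.052, 0.008, 0.066], [0.052, 0.008, 0.066], [0.052, 0.008, 0.066], [0.052, 0.008, 0.066], [0.052, 0.008, 0.066], [0.052, 0.008, 0.066], [0.052, 0.008, 0.066], [0.052, 0.008, 0.066], [0.052, 0.008, 0.066], [0, 0, 0]])

```text
clock: 19.85
position: [0.5171, -0.1297, 0.1678]
ee_rot: [-2.54, -0.156, 0.259]
force: [0.1, -0.1, -0.7]
width: 0.094
gripper_force: 30.0
```

```bash
python3 - <<'E'
from path import *
s=log();print(s["clock"],s["position"],s["width"],s["gripper_force"],s["joints"])
P1,R1=target(.18);sim(s["position"],R.from_rotvec(s["ee_rot"]).as_matrix(),P1,R1,13,s["joints"])
E
```

```text
19.85 [ 0.517 -0.13   0.168] 0.09417644432547938 30.00056952238083 [ 0.551  0.656 -0.218  1.577 -0.318  1.364 -0.963]
d [ 0.83 -0.87  0.48] w [0.052 0.009 0.066] deg 4.85
2 [ 0.539 -0.097  0.167] e 0.0 dq 0.05 minz 0.12 maxx 0.65 head 0.169 [ 0.554  0.711 -0.211  1.56  -0.46   1.391 -1.109]
5 [ 0.567 -0.07   0.167] e 0.0 dq 0.05 minz 0.115 maxx 0.67 head 0.142 [ 0.562  0.762 -0.208  1.556 -0.608  1.391 -1.249]
8 [ 0.599 -0.049  0.167] e 0.0 dq 0.05 minz 0.108 maxx 0.69 head 0.123 [ 0.573  0.807 -0.21   1.566 -0.76   1.367 -1.378]
11 [ 0.635 -0.035  0.164] e 0.0 dq 0.05 minz 0.099 maxx 0.72 head 0.103 [ 0.584  0.848 -0.218  1.59  -0.917  1.32  -1.492]
12 [ 0.648 -0.032  0.163] e 0.0 dq 0.05 minz 0.097 maxx 0.74 head 0.096 [ 0.588  0.861 -0.221  1.6   -0.97   1.3   -1.527]
```

carry_out(claw=[0.6, 0.6, 0.6, 0.6, 0.6, 0.6, 0.6, 0.6, 0.6, 0.6, 0.6, 0.6, 0.6, 0.6, 0.6], delta_pos=[[0.83, -0.87, 0.48], [0.83, -0.87, 0.48], [0.83, -0.87, 0.48], [0.83, -0.87, 0.48], [0.83, -0.87, 0.48], [0.83, -0.87, 0.48], [0.83, -0.87, 0.48], [0.83, -0.87, 0.48], [0.83, -0.87, 0.48], [0.83, -0.87, 0.48], [0.83, -0.87, 0.48], [0.83, -0.87, 0.48], [0.83, -0.87, 0.48], [0, 0, 0], [0, 0, 0]], angular=[[0.052, 0.009, 0.066], [0.052, 0.009, 0.066], [0.052, 0.009, 0.066], [0.052, 0.009, 0.066], [0.052, 0.009, 0.066], [0.052, 0.009, 0.066], [0.052, 0.009, 0.066], [0.052, 0.009, 0.066], [0.052, 0.009, 0.066], [0.052, 0.009, 0.066], [0.052, 0.009, 0.066], [0.052, 0.009, 0.066], [0.052, 0.009, 0.066], [0, 0, 0], [0, 0, 0]])

```text
clock: 21.35
position: [0.6472, -0.0324, 0.1643]
ee_rot: [-1.803, 0.92, 0.395]
force: [-0.4, 0.5, 0.1]
width: 0.099
gripper_force: 30.0
```

```bash
python3 - <<'E'
from path import *
p=arm.get_image("side");t=arm.get_image("top")
s=log();print(s["clock"],s["position"],s["width"],s["gripper_force"],s["joints"])
Rm=R.from_rotvec(s["ee_rot"]).as_matrix()
# slide frame from the tool: slide x=-tool x, y=tool y, z=-tool z
Rs=np.c_[-Rm[:,0],Rm[:,1],-Rm[:,2]];O=s["position"]-Rs@[gx,0,.039];L=O+Rs@[.0375,-.0045,.02]
print("label in head",Hm.T@(L-H),"ang",np.degrees(np.arccos(Rs[:,1]@Hm[:,2])),"y vs up",np.arccos(Rs[2,1]))
for i,n in((p,"side"),(t,"top")):
    f=i["frame"][:,:,::-1].copy()
    C=[proj(i,O+Rs@np.array(c)) for c in([-.055,-.0045,0],[.055,-.0045,0],[.055,-.0045,.05],[-.055,-.0045,.05])]
    print(n,np.array(C).round().tolist(),"label",proj(i,L).round(),"head",proj(i,H).round())
    for k in("label","slide"):
        print(k,[(round(r["conf"],2),(np.array(r["centre"])*[640,400]).round()) for r in arm.place_of(k,i)[:2]])
    u=proj(i,L).astype(int);c=f[max(u[1]-60,0):u[1]+60,u[0]-70:u[0]+70];cv2.imwrite(f"pics/z_{n}.png",cv2.resize(c,None,fx=3,fy=3,interpolation=cv2.INTER_CUBIC));print("origin",u-[70,60])
a,b=cv2.imread("pics/z_side.png"),cv2.imread("pics/z_top.png");cv2.imwrite("pics/z.png",cv2.resize(np.hstack([a,b[:a.shape[0]]]),(800,343)))
sim(s["position"],Rm,*target(.092),5,s["joints"])
E
```

```text
21.45 [ 0.648 -0.032  0.165] 0.09505187930594705 29.999855160713196 [ 0.585  0.856 -0.217  1.596 -0.966  1.305 -1.526]
label in head [ 0.002 -0.001  0.18 ] ang 0.5245846908277622 y vs up 2.2721198489765473
side [[291.0, 222.0], [315.0, 206.0], [319.0, 193.0], [296.0, 209.0]] label [313. 203.] head [258. 165.]
label [(0.79, array([310., 206.]))]
slide [(0.63, array([302., 211.]))]
origin [242 143]
top [[323.0, 163.0], [307.0, 180.0], [323.0, 181.0], [338.0, 163.0]] label [316. 178.] head [304. 114.]
label [(0.76, array([317., 178.])), (0.38, array([225., 205.]))]
slide [(0.65, array([316., 174.]))]
origin [245 117]
d [ 0.03 -1.74  0.03] w [ 0.001 -0.     0.002] deg 0.11
2 [ 0.687 -0.023  0.198] e 0.0 dq 0.03 minz 0.132 maxx 0.78 head 0.051 [ 0.544  0.85  -0.217  1.503 -0.977  1.335 -1.625]
4 [ 0.714 -0.016  0.219] e 0.0 dq 0.04 minz 0.154 maxx 0.8 head 0.036 [ 0.517  0.85  -0.216  1.433 -0.982  1.356 -1.693]
```

View pics/z.png

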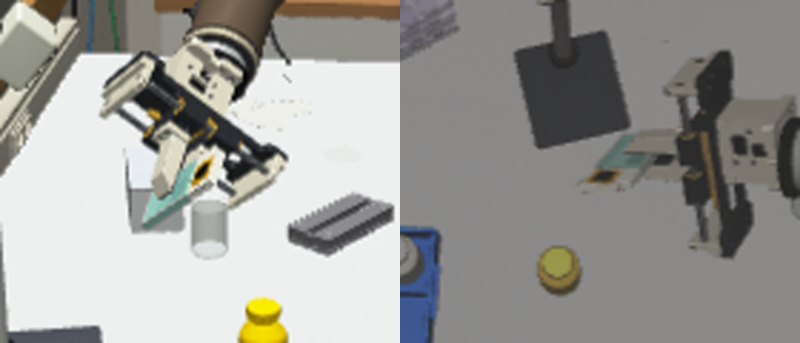

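The held slide matches my prediction. The label appears at about (313,203) in the side view and (316,178) in the top view, facing up towards the head. I'm making the final approach now.

carry_out(claw=[0.6, 0.6, 0.6, 0.6, 0.6, 0.6, 0.6, 0.6, 0.6, 0.6], delta_pos=[[0, -1.75, 0], [0, -1.75, 0], [0, -1.75, 0], [0, -1.75, 0], [0, -1, 0], [0, -0.7, 0], [0, 0, 0], [0, 0, 0], [0, 0, 0], [0, 0, 0]], angular=[[0, 0, 0], [0, 0, 0], [0, 0, 0], [0, 0, 0], [0, 0, 0], [0, 0, 0], [0, 0, 0], [0, 0, 0], [0, 0, 0], [0, 0, 0]])

```text
clock: 22.65
position: [0.7123, -0.0172, 0.2202]
ee_rot: [-1.8, 0.924, 0.396]
force: [-0.7, -0.2, -1.8]
width: 0.096
gripper_force: 30.0
```

```bash
python3 - <<'E'
from path import *
p=arm.get_image("side");t=arm.get_image("top")
s=log();print(s["clock"],s["position"],s["width"],s["gripper_force"],s["force"],abs(s["dq"]).max())
Rm=R.from_rotvec(s["ee_rot"]).as_matrix()
Rs=np.c_[-Rm[:,0],Rm[:,1],-Rm[:,2]];O=s["position"]-Rs@[gx,0,.039];L=O+Rs@[.0375,-.0045,.02]
print("label in head",Hm.T@(L-H),"ang",np.degrees(np.arccos(Rs[:,1]@Hm[:,2])),"y vs up",np.arccos(Rs[2,1]),"slide z",O[2])
B=[]
for i in(p,t):
    r=arm.place_of("label",i);h=arm.place_of("reader_head",i);B.append((r and ray(i,r[0]["centre"]),h and ray(i,h[0]["centre"])))
    print("pred",proj(i,L).round(),proj(i,H).round(),"net",[(np.array(x[0]["centre"])*[640,400]).round() for x in(r,h) if x])
if all(b[0] for b in B): print("label tri in head",Hm.T@(tri([b[0] for b in B])-H))
if all(b[1] for b in B): print("head tri",tri([b[1] for b in B]))
u=p["frame"][100:340,200:440,::-1];v=t["frame"][70:270,200:400,::-1]
cv2.imwrite("pics/f.png",np.hstack([cv2.resize(u,(400,400)),cv2.resize(v,(400,400))]))
E
```

```text
22.75 [ 0.713 -0.017  0.22 ] 0.09709776943009889 30.0000661611557 [-0.995  0.928 -1.158] 0.0030575697734325827
label in head [ 0.002 -0.     0.093] ang 0.3127898894918465 y vs up 2.270218064198743 slide z 0.21636821828571529
pred [287. 185.] [258. 165.] net [array([287., 183.]), array([257., 164.])]
pred [310. 148.] [304. 114.] net [array([309., 150.]), array([303., 112.])]
label tri in head [0.008 0.004 0.091]
head tri [0.754 0.042 0.313]
```

View pics/f.png

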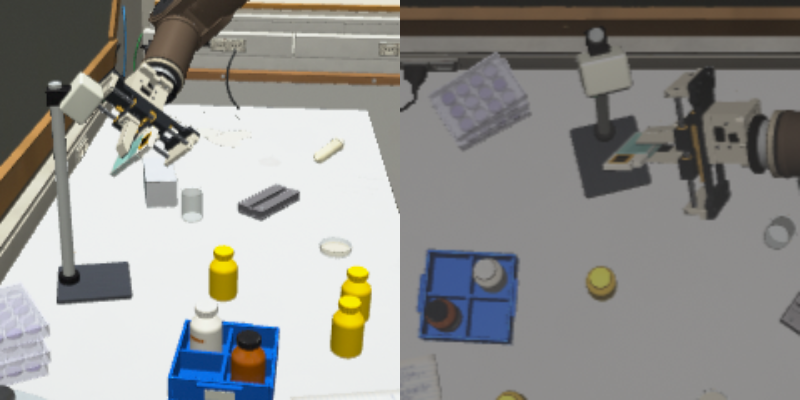

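The final view shows the slide held in front of the head with the label facing it, both bottles upright in their cells, and the beaker, dish and carton where they started. I'm handing in.

```bash
python3 -c "
from cell import arm
print(arm.sign_off())"
```

```text
the job is handed in; nothing more can be done
None
```

I handed the job in at about 23 s. Both bottles are upright in their own crate cells, and the slide is held still by its clear end, with the label square to the window, centred and about 9 cm away; the hand-in gave no verdict back.

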